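# Dock the adapter plates and log them with the hand scanner

## Task

Lower every adapter plate that is on the bench over the two pins of the dock of its own size, label end away from you, until it rests flush; two or three of the three plates are there, in any order. Only then take the hand scanner and log the plates from the largest to the smallest: aim the beam at the middle of the label, square on, from about 9 cm away, and hold it steady for a good two seconds. Finally lay the scanner flat, right way up, in the middle of its mat, with every plate still flush on its dock, and leave the other things on the bench alone.

Things in the scene. Friction and masses are not known exactly. Their poses are not given: they have to be found in the camera images.
- plate_large: large aluminium plate, 120 mm wide (y), x -40 to 70 mm, 10 thick, 0.24-0.36 kg. Origin: underside, midway between through holes: 19 mm wide at y=+44, 15 mm at y=-44 mm. z up, +x = label end. Black grip bar over the origin: 16 mm wide (y; pinch across it), 44 long (x), z 24 to 48 mm, on two 12 mm posts. Slanted label holder at x 33 to 67, 60 wide, rises to z 47 mm
- label_large: bar label, 46 (y) x 28 mm, on the slanted holder of the large plate. Origin: its centre, at x 47.6, y 0, z 30.9 mm of the plate; z = outward normal, 45 degrees up and towards the grip bar (plate's -x); y as the plate's
- plate_medium: medium aluminium plate, 104 mm wide (y), x -40 to 70 mm, 10 thick, 0.24-0.36 kg. Origin: underside, midway between through holes: 19 mm wide at y=+36, 15 mm at y=-36 mm. z up, +x = label end. Black grip bar over the origin: 16 mm wide (y; pinch across it), 44 long (x), z 24 to 48 mm, on two 12 mm posts. Slanted label holder at x 33 to 67, 60 wide, rises to z 47 mm
- label_medium: bar label, 46 (y) x 28 mm, on the slanted holder of the medium plate. Origin: its centre, at x 47.6, y 0, z 30.9 mm of the plate; z = outward normal, 45 degrees up and towards the grip bar (plate's -x); y as the plate's
- plate_small: small aluminium plate, 88 mm wide (y), x -40 to 70 mm, 10 thick, 0.24-0.36 kg. Origin: underside, midway between through holes: 19 mm wide at y=+28, 15 mm at y=-28 mm. z up, +x = label end. Black grip bar over the origin: 16 mm wide (y; pinch across it), 44 long (x), z 24 to 48 mm, on two 12 mm posts. Slanted label holder at x 33 to 67, 60 wide, rises to z 47 mm
- label_small: bar label, 46 (y) x 28 mm, on the slanted holder of the small plate. Origin: its centre, at x 47.6, y 0, z 30.9 mm of the plate; z = outward normal, 45 degrees up and towards the grip bar (plate's -x); y as the plate's
- dock_large: fixed dock of the large plate, there even if the plate is not: steel base 132 mm wide (y), x -46 to 76, 12 thick. Origin: on the bench midway between its upright pins: 16 mm thick at y=+44, 12 mm at y=-44 mm; tops at z 32, top 10 mm tapered by 4.5 a side. +x points away from the robot within 0.2 rad. Plate home: axes as the dock's, origin 12 mm above the dock's
- dock_medium: fixed dock of the medium plate, there even if the plate is not: steel base 116 mm wide (y), x -46 to 76, 12 thick. Origin: on the bench midway between its upright pins: 16 mm thick at y=+36, 12 mm at y=-36 mm; tops at z 32, top 10 mm tapered by 4.5 a side. +x points away from the robot within 0.2 rad. Plate home: axes as the dock's, origin 12 mm above the dock's
- dock_small: fixed dock of the small plate, there even if the plate is not: steel base 100 mm wide (y), x -46 to 76, 12 thick. Origin: on the bench midway between its upright pins: 16 mm thick at y=+28, 12 mm at y=-28 mm; tops at z 32, top 10 mm tapered by 4.5 a side. +x points away from the robot within 0.2 rad. Plate home: axes as the dock's, origin 12 mm above the dock's
- scanner: grey cordless hand scanner, 0.22 kg: straight body 34 wide (y), 34 high, x -75 to 55 mm (pinch across y near x -10), tilted head in front to x 98, from z 15 to 65 mm. Origin: underside near the middle; +x to the head, z up
- scan_window: scanner's window on the head. Origin: its centre, at x 87.5, y 0, z 25.5 mm of the scanner; z = the beam, pointing forwards and 45 degrees down when the scanner is level; y as the scanner's
- scanner_mat: black rubber mat of the scanner, fixed, 220 (x) x 130 mm (y), 4 thick. Origin: centre of the underside
- timer: white lab timer, 58 x 66 x 18 mm; a bystander, to be left alone. Origin: near the middle of its underside
- petri_dish: clear round petri dish, 62 mm across, 14 mm high; a bystander, to be left alone. Origin: near the middle of its underside
- ferrule_tin: round white tin, 52 mm across, 32 mm high; a bystander, to be left alone. Origin: near the middle of its underside
There are look-alikes about, which are no part of the job. Leave any turquoise look-alike of the plate_large alone.

How it is judged:
By the outcome, as a careful person would: the job done as asked, in the order asked, and still so for the second after the job is handed in, with the robot touching nothing.
Of plate_large, plate_medium, plate_small only 2 to 3 are there at a start; the rules pass over those that are not, and their reading is None.
At some moment in a run one of plate_large, plate_medium, plate_small, scanner may be knocked a few centimetres aside while the robot is not near it.
It also fails if it takes over 208 s, if anything falls off the work surface, if the arm or the gripper's body presses on something with over 40 N, if the wrist force passes 120 N, or if a joint passes its speed limit or range.

## Robot

A 7-joint arm with a two-finger parallel gripper is mounted at the origin on a cart in front of the work surface, level with it; the furniture and walls round the work are solid. World frame = base frame: x ahead of the robot, y to its left, z up, the work surface at z = 0. Lengths are in m, angles in rad, forces in N, time in s.
With the tool pointing down it reaches from about 0.4 to 0.875 m from the base axis. Payload 6.5 kg.
Tool frame: the origin (TCP) lies midway between the tips of the shut fingers; the grasp point (between the pads) lies 19 mm behind it; z points along the fingers, y is the line along which they close (so a half turn about z gives the same grasp; the last joint's range is limited). The gripper opens to 88 mm and grips with 3 to 60 N. Pads are 18 mm wide; open, the fingers measure 123 mm over their backs; the gripper's body (75 mm by 187 mm) begins 45 mm behind the grasp point.
Start: joints at [1.049, 0.536, -0.004, 1.538, 0.003, 1.067, -0.071], TCP at [0.286, -0.584, 0.239] pointing down, gripper open.
Joint ranges: [-2.7, 2.7], [-0.37, 2.16], [-1.27, 1.26], [0.24, 2.4], [-1.31, 4.45], [0.19, 1.91], [-2.76, 2.76]. Speed limits (rad/s): [2.39, 2.39, 3.14, 3.14, 3.14, 3.14, 3.14].

## Interface

Orientations are given as a 3x3 rotation matrix whose columns are the frame's x, y, z axes.
In Python, from bench import * gives the robot as it stands.
- The arm moves only by the tool jog_arm, never from a script. Its argument "plan" is text: rows parted by semicolons, each of 7 numbers parted by spaces: the shift along the tool's x, y, z in cm, then the turn, a rotation vector about the tool's x, y, z in degrees, then the gripper command: -1 is fully open, 1 is shut, values between are in proportion. In form: tx ty tz ax ay az grip; .... A call has 1 to 12 rows; each row is the pose to reach, as a shift and turn from the pose commanded when the call began, along the tool's axes at that moment; what a row does not reach only later rows make up. A row lasts 1/8 s, in which the tool goes at most 62.5 mm and 10.7 degrees, less where a joint would pass 70% of its speed; a pose out of reach is approached as far as the arm can. A call with a gripper value outside its range is refused whole. The fingers move at their own pace and stop on an object; "force" is the grip in N (left out, the last holds). Time passes only in rows, so rows that repeat a pose let the fingers close. It gives the time, the measured TCP pose, the force, the opening and the grip force at its end, in the units of the state.
- sense(): the state, without advancing time (a new reading comes with each control period).
- capture(name): name is "side" or "top"; returns the picture (480x640x3 uint8, blue, green, red); there is no depth.
- calibration(name): a dict with "camera_matrix" (3x3 intrinsics, pixels), "distortion" ([k1, k2, p1, p2, k3] as OpenCV has them; the pictures are not rectified), "R" (3x3) and "t" (3): a world point X has camera coordinates R X + t. Camera axes: x right, y down, z forward; pixel columns grow to the right and rows downward; lengths in m; the calibration is good to about 2 mm. A picture is of the moment at which its call begins. calibration takes no time and is no camera call.
- job_done(): hands the job in; it is judged then, once.
The state is a dict: "t": time; "q": joint angles; "qd": joint speeds; "joint_torque": joint torques, N m; "position": TCP position; "tool_rot": TCP orientation; "ft_force": force on the tool from outside, world axes, zero at the start; "moment": the same for the moment, N m; "width": opening from 0.0 (shut) to 1.0 (fully open); "grasp_force": force on a finger pad.
Only numpy, scipy, OpenCV 4.12 (cv2) and the standard library are available. Lean on these libraries where they do the work, as an engineer would, in place of code of your own. Each camera call takes 0.05 s, during which the arm holds its last target. There are 200 camera calls.

## Working session

There is one attempt and no reset: what is moved stays moved. The work goes in short steps, Python scripts to look and compute and a tool call to move; the robot and the scene stay as the last step left them, time stands still between calls to the robot, and variables do not carry over. Pictures are saved under pics/ and viewed, at most 14 in all, crops included, and the job is handed in when it is done.

Besides the shell and the picture viewer there is one more tool, called after "Call:" by a JSON object that holds its "name" and its "arguments". jog_arm: Moves the arm, as the interface text tells. Its arguments: {"type":"object","properties":{"plan":{"type":"string"},"force":{"type":"number"}},"required":["plan"]}

```bash
mkdir -p pics; ls; python3 - <<'E'
from bench import *
import cv2
for n in ("side","top"):
    cv2.imwrite(f"pics/{n}0.png",capture(n))
    c=calibration(n); print(n,c)
print(sense())
E
```

```text
pics
side {'camera_matrix': array([[624.32613378,   0.        , 320.6889576 ],
       [  0.        , 624.32613378, 235.20492779],
       [  0.        ,   0.        ,   1.        ]]), 'distortion': array([-0.08075641,  0.        ,  0.        ,  0.        ,  0.        ]), 'R': array([[-0.99996188, -0.00603331,  0.00631247],
       [-0.0083954 ,  0.86306557, -0.50502211],
       [-0.00240112, -0.50505586, -0.86308332]]), 't': array([0.54350479, 0.0626372 , 1.92183386])}
top {'camera_matrix': array([[491.6215519 ,   0.        , 323.62598553],
       [  0.        , 491.6215519 , 234.13263441],
       [  0.        ,   0.        ,   1.        ]]), 'distortion': array([-0.01947488,  0.        ,  0.        ,  0.        ,  0.        ]), 'R': array([[ 7.78441983e-04, -9.99994673e-01, -3.16985585e-03],
       [-9.93772443e-01, -4.20386363e-04, -1.11427801e-01],
       [ 1.11425875e-01,  3.23685547e-03, -9.93767476e-01]]), 't': array([-0.00662775,  0.54973447,  1.25478231])}
{'t': 0.1, 'q': array([ 1.04881548,  0.53709978, -0.00445175,  1.53874771,  0.00260622,
        1.06728141, -0.07118703]), 'qd': array([-0.00029115, -0.00069849, -0.00121165, -0.0031999 , -0.00036579,
       -0.0011077 ,  0.00066711]), 'joint_torque': array([ 1.73843935e-03, -5.72087967e+01,  9.93701220e-01, -2.52235454e+01,
       -5.61648002e-02,  1.34438864e-02,  2.15219484e-05]), 'position': array([ 0.28586378, -0.58316472,  0.23793085]), 'tool_rot': array([[ 8.97874012e-01,  4.40251815e-01, -7.72516162e-04],
       [ 4.40252479e-01, -8.97873047e-01,  1.32118322e-03],
       [-1.11968129e-04, -1.52635823e-03, -9.99998829e-01]]), 'ft_force': array([ 0.04477871, -0.20767301,  0.61919885]), 'moment': array([ 0.0139451 ,  0.00175178, -0.01070332]), 'grasp_force': 0.0, 'width': 1.0007334538510502}
```

View pics/top0.png

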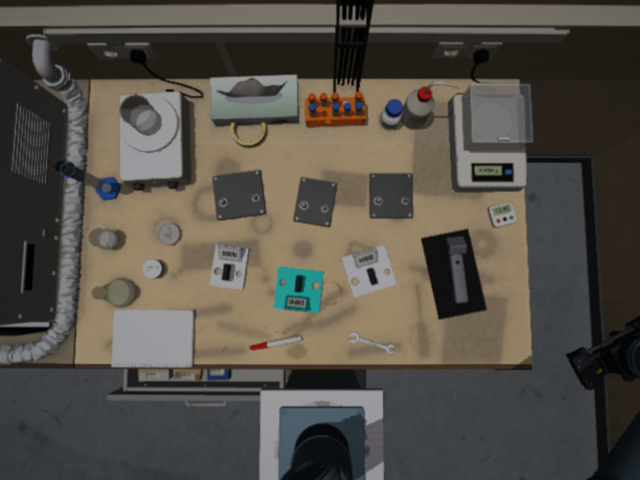

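View pics/side0.png

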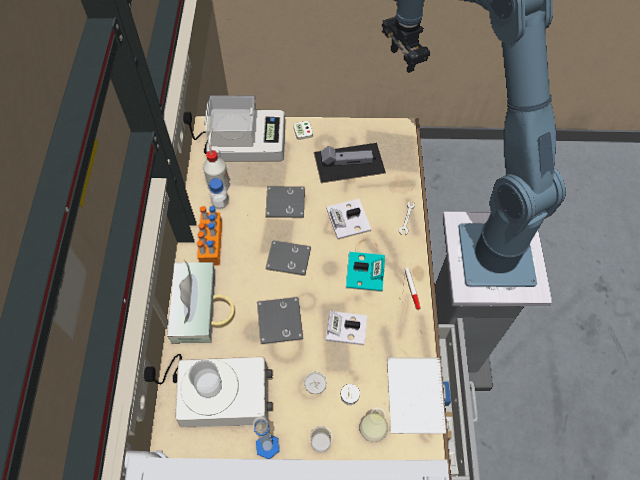

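Top view: docks at (238,194), (316,201) and (390,195). White plates are at (229,267) and (370,271), the turquoise look-alike at (299,290), and the scanner on its mat at (455,270). Next I'll enlarge these to measure sizes.

```bash
python3 - <<'E'
import cv2
a=cv2.imread("pics/top0.png");b=cv2.imread("pics/side0.png")
cv2.imwrite("pics/topc.png",cv2.resize(a[165:315,205:420],None,fx=3.7,fy=3.7,interpolation=cv2.INTER_CUBIC))
cv2.imwrite("pics/sidec.png",cv2.resize(b[175:350,250:400],None,fx=3.4,fy=3.4,interpolation=cv2.INTER_CUBIC))
E
```

```text
(no output)
```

View pics/topc.png

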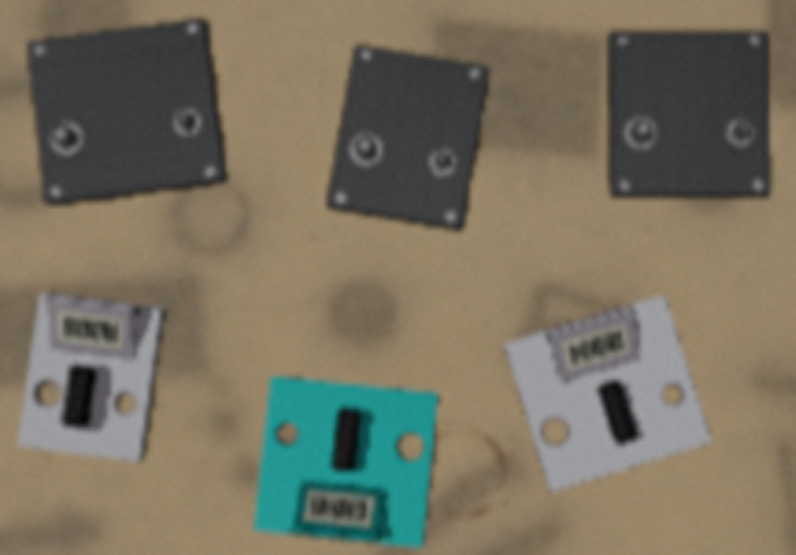

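View pics/sidec.png

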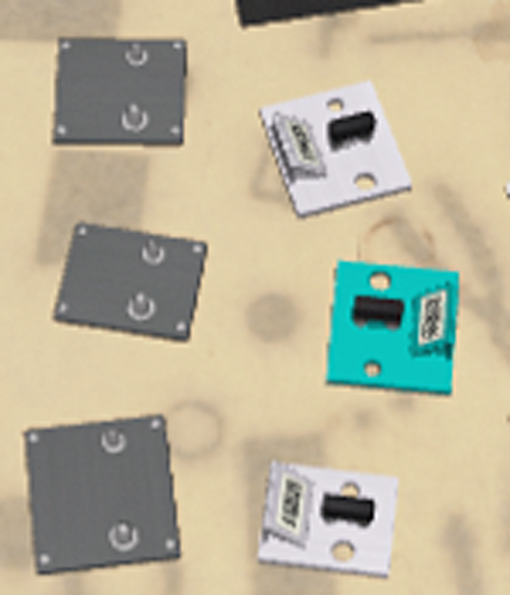

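```bash
cat > h.py <<'E'
from bench import *
import numpy as np, cv2
from scipy.optimize import least_squares
from scipy.spatial.transform import Rotation as Ro
CAL={n:calibration(n) for n in("top","side")}
def proj(n,P):
    c=CAL[n]
    return cv2.projectPoints(np.asarray(P,float).reshape(-1,3),cv2.Rodrigues(c["R"])[0],c["t"],c["camera_matrix"],c["distortion"])[0][:,0]
def full(n,uv,s,o): return (np.asarray(uv,float)+.5)/s-.5+np.asarray(o)
def place(p,L):
    c,s=np.cos(p[3]),np.sin(p[3]); L=np.asarray(L,float)/1000
    return L@np.array([[c,-s,0],[s,c,0],[0,0,1]]).T+np.array(p[:3])
def fit(obs,x0,fixz=None):  # obs: {cam:(local mm Nx3, px Nx2)}; pose x,y,z,yaw
    def f(p):
        q=p if fixz is None else np.r_[p[:2],fixz,p[2]]
        return np.concatenate([(proj(n,place(q,L))-uv).ravel() for n,(L,uv) in obs.items()])
    x0=np.asarray(x0,float)
    r=least_squares(f,x0 if fixz is None else np.r_[x0[:2],x0[3]],loss="soft_l1")
    q=r.x if fixz is None else np.r_[r.x[:2],fixz,r.x[2]]
    return q,np.round(f(r.x).reshape(-1,2),1)
def jog(pos,R,s=None):  # target TCP -> tool-axes shift cm, turn deg from the present pose
    s=s or sense(); R0=s["tool_rot"]
    return np.round(R0.T@(np.asarray(pos)-s["position"])*100,2),np.round(np.degrees(Ro.from_matrix(R0.T@R).as_rotvec()),2)
def down(yaw):  # tool pointing down, tool x along (cos yaw, sin yaw)
    c,s=np.cos(yaw),np.sin(yaw); return np.array([[c,s,0],[s,-c,0],[0,0,-1.]])
E
cat > m1.py <<'E'
from h import *
T=lambda uv:full("top",uv,3.7,(205,165)); S=lambda uv:full("side",uv,3.4,(250,175))
def dock(hw,h): 
    a=[[76,hw],[76,-hw],[-46,-hw],[-46,hw]]
    t=[[*a[0],12],[*a[1],12],[*a[2],0],[*a[3],0],[0,h,12],[0,-h,12]]
    s=[[*a[1],12],[*a[2],12],[*a[3],0],[*a[0],0],[0,h,12],[0,-h,12]]
    return t,s
def plate(hw,h):
    t=[[70,hw,10],[70,-hw,10],[-40,-hw,10],[-40,hw,10],[0,h,10],[0,-h,10]]
    s=[[70,-hw,10],[-40,-hw,10],[-40,hw,0],[70,hw,0],[0,h,10],[0,-h,10]]
    return t,s
items={
"dockL":(dock(66,44),[(29,42),(206,20),(226,180),(46,203),(66,137),(187,121)],[(24,430),(163,416),(180,558),(38,573),(124,537),(114,441)]),
"dockS":(dock(50,28),[(358,46),(488,67),(463,229),(328,207),(366,149),(443,161)],[(79,224),(207,241),(188,340),(53,316),(141,307),(153,253)]),
"plateS":(plate(44,28),[(39,294),(164,309),(141,462),(17,445),(47,393),(125,403)],[(271,460),(400,478),(388,577),(257,563),(344,551),(348,491)]),
"plateL":(plate(60,44),[(506,345),(661,296),(711,440),(553,491),(554,431),(672,393)],[(259,107),(372,82),(411,190),(299,217),(365,181),(336,104)])}
for k,((lt,ls),t,s) in items.items():
    x0=[.65,.05,0,0]
    for fz in (None,0.): 
        q,r=fit({"top":(lt,T(t)),"side":(ls,S(s))},x0,fz); print(k,np.round(q,4))
    print(r.tolist())
    for n,(l,p) in {"top":(lt,T(t)),"side":(ls,S(s))}.items(): print("  ",n,np.round(fit({n:(l,p)},x0,0.)[0],4))
E
python3 m1.py
```

```text
dockL [0.6457 0.2199 0.001  0.1277]
dockL [0.6458 0.2199 0.     0.1276]
[[-0.6, -1.2], [0.2, -1.4], [0.4, 0.4], [0.4, 0.3], [0.4, -0.4], [0.3, -0.2], [0.2, -0.4], [0.7, -0.7], [0.6, 1.1], [-0.2, 1.4], [0.2, 0.3], [0.2, 0.4]]
   top [0.6448 0.2205 0.     0.1233]
   side [0.6467 0.2187 0.     0.1328]
dockS [ 0.6265  0.0187  0.0016 -0.171 ]
dockS [ 0.6266  0.0184  0.     -0.1704]
[[-0.4, -1.4], [1.1, -0.9], [0.1, 0.3], [-0.1, -0.0], [0.5, -0.4], [0.4, -0.1], [-0.4, -1.1], [0.7, 0.0], [0.3, 1.3], [0.5, 1.9], [0.4, 0.4], [0.5, 0.3]]
   top [ 0.6257  0.0192  0.     -0.1667]
   side [ 0.6278  0.0167  0.     -0.1779]
plateS [ 0.452   0.2454  0.0014 -0.1265]
plateS [ 0.452   0.2453  0.     -0.1268]
[[0.6, -0.6], [-0.4, -0.5], [-0.2, -0.4], [0.3, -0.1], [0.5, -0.4], [0.3, -0.4], [0.5, 0.7], [0.1, 0.1], [0.4, 0.7], [0.7, -0.0], [0.2, 0.1], [1.1, -0.3]]
   top [ 0.4509  0.2458  0.     -0.1263]
   side [ 0.4534  0.2446  0.     -0.1257]
plateL [ 0.4417 -0.1299  0.0021  0.3031]
plateL [ 0.4417 -0.1305  0.      0.3033]
[[-0.3, -0.6], [0.9, -0.9], [0.4, 0.0], [-0.4, -0.0], [0.5, -0.3], [0.4, -0.0], [0.6, 0.7], [-0.1, -0.2], [0.5, 0.2], [0.2, 1.0], [0.6, 0.2], [0.3, 0.3]]
   top [ 0.441  -0.1298  0.      0.3113]
   side [ 0.4426 -0.1317  0.      0.2912]
```

Heights come out at 0–2 mm as they should. Hole spacing makes the white plate at top px (370,271) the large and the one at (229,267) the small. The medium is absent, and turquoise (299,290) is the look-alike to leave alone. Now the large plate.

```bash
python3 - <<'E'
from h import *
for z in (.12,.018): print(jog([.4417,-.1302,z],down(.303)))
E
```

```text
(array([ 33.94, -33.79,  11.84]), array([-0.09,  0.01,  8.76]))
(array([ 33.94, -33.78,  22.04]), array([-0.09,  0.01,  8.76]))
```

Call:
{"name": "jog_arm", "arguments": {"plan": "33.9 -33.8 11.8 0 0 8.8 -1;33.9 -33.8 11.8 0 0 8.8 -1;33.9 -33.8 11.8 0 0 8.8 -1;33.9 -33.8 11.8 0 0 8.8 -1;33.9 -33.8 11.8 0 0 8.8 -1;33.9 -33.8 11.8 0 0 8.8 -1;33.9 -33.8 11.8 0 0 8.8 -1;33.9 -33.8 11.8 0 0 8.8 -1;33.9 -33.8 11.8 0 0 8.8 -1;33.9 -33.8 11.8 0 0 8.8 -1;33.9 -33.8 11.8 0 0 8.8 -1;33.9 -33.8 11.8 0 0 8.8 -1", "force": 25}}

```text
t: 1.6
position: [0.4415, -0.1322, 0.1209]
tool_rot: [[0.955, 0.295, 0.0], [0.295, -0.955, -0.0], [0.0, 0.0, -1.0]]
ft_force: [-1.1, -0.0, -0.3]
width: 0.998
grasp_force: 0.0
```

Call:
{"name": "jog_arm", "arguments": {"plan": "0 -0.2 5 0 0 0 -1;0 -0.2 8.5 0 0 0 -1;0 -0.2 10.2 0 0 0 -1;0 -0.2 10.2 0 0 0 -1;0 -0.2 10.2 0 0 0 1;0 -0.2 10.2 0 0 0 1;0 -0.2 10.2 0 0 0 1;0 -0.2 10.2 0 0 0 1;0 -0.2 10.2 0 0 0 1;0 -0.2 10.2 0 0 0 1", "force": 30}}

```text
t: 2.85
position: [0.4411, -0.129, 0.0187]
tool_rot: [[0.955, 0.298, 0.0], [0.298, -0.955, -0.0], [0.0, 0.0, -1.0]]
ft_force: [-0.3, 0.0, -0.5]
width: 0.348
grasp_force: 0.0
```

Call:
{"name": "jog_arm", "arguments": {"plan": "0 0 0 0 0 0 1;0 0 0 0 0 0 1;0 0 0 0 0 0 1;0 0 0 0 0 0 1;0 0 0 0 0 0 1;0 0 -3 0 0 0 1;0 0 -7 0 0 0 1;0 0 -7 0 0 0 1", "force": 40}}

```text
t: 3.85
position: [0.4427, -0.1293, 0.0906]
tool_rot: [[0.955, 0.298, 0.004], [0.298, -0.955, -0.001], [0.004, 0.002, -1.0]]
ft_force: [0.6, 0.5, -2.8]
width: 0.177
grasp_force: 40.0
```

```bash
python3 - <<'E'
from h import *
for n in CAL: cv2.imwrite(f"pics/{n}1.png",capture(n))
s=sense();print(s["ft_force"],s["width"],s["position"])
# dock L home: x,y,yaw ; approach height
for z in (.12,.075): print(jog([.6458,.2199,z],down(.1277)))
E
```

```text
[ 0.41553023 -0.10551516 -3.14069025] 0.17285853484102182 [ 0.44067455 -0.12888266  0.08831401]
(array([ 29.97, -27.19,  -3.18]), array([-1.000e-02,  2.000e-02,  1.001e+01]))
(array([ 29.97, -27.19,   1.32]), array([-1.000e-02,  2.000e-02,  1.001e+01]))
```

Call:
{"name": "jog_arm", "arguments": {"plan": "3 -3 -2.5 0 0 3 1;7 -6.5 -2.5 0 0 5 1;11 -10 -2.5 0 0 7 1;15 -13.5 -2.5 0 0 10 1;19 -17 -2.5 0 0 10 1;23 -21 -2.5 0 0 10 1;27 -24.5 -2.5 0 0 10 1;30 -27.2 -1 0 0 10 1;30 -27.2 1.5 0 0 10 1;30 -27.2 1.8 0 0 10 1;30 -27.2 1.8 0 0 10 1;30 -27.2 1.8 0 0 10 1"}}

```text
t: 5.45
position: [0.6471, 0.2194, 0.0715]
tool_rot: [[0.992, 0.126, 0.001], [0.126, -0.992, 0.0], [0.001, -0.0, -1.0]]
ft_force: [-0.6, -0.6, -2.4]
width: 0.175
grasp_force: 40.0
```

```bash
python3 - <<'E'
from h import *
im={n:capture(n) for n in CAL}
for n in CAL: cv2.imwrite(f"pics/{n}2.png",im[n])
s=sense();print(s["position"],s["tool_rot"],s["t"])
a=cv2.resize(im["top"][150:240,190:290],None,fx=4,fy=4,interpolation=2)
b=cv2.resize(im["side"][285:375,230:330],None,fx=4,fy=4,interpolation=2)
cv2.imwrite("pics/pair2.png",np.hstack([a,b]))
E
```

```text
[0.64714738 0.21970854 0.07169972] [[ 9.91936284e-01  1.26729821e-01  1.40069562e-03]
 [ 1.26729330e-01 -9.91937240e-01  4.34243385e-04]
 [ 1.44443374e-03 -2.53232552e-04 -9.99998925e-01]] 5.55
```

View pics/pair2.png

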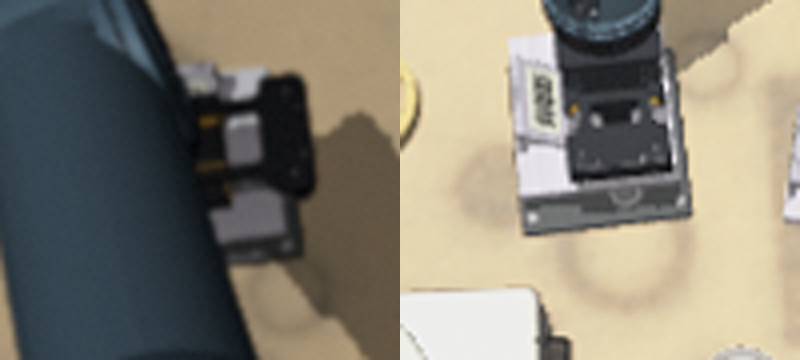

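```bash
python3 - <<'E'
from h import *
F=lambda uv:full("side",uv,4,(230,285))
L=[[70,-60,10],[70,60,10],[-40,60,0],[47.6,0,30.9]]
q,r=fit({"side":(L,F([(109,38),(121,190),(289,184),(142,97)]))},[.646,.22,.053,.127],.0535);print(np.round(q,4),r.tolist())
s=sense(); print(jog([.6458,.2199,.0307],down(.1277)))
E
```

```text
[0.648  0.2163 0.0535 0.1246] [[0.2, -0.4], [0.1, 0.8], [-2.2, -0.6], [0.8, 0.3]]
(array([-0.14, -0.04,  4.1 ]), array([-0.01, -0.08, -0.04]))
```

Call:
{"name": "jog_arm", "arguments": {"plan": "-0.14 0 1 0 0 0 1;-0.14 0 1.8 0 0 0 1;-0.14 0 2.3 0 0 0 1;-0.14 0 2.8 0 0 0 1;-0.14 0 2.8 0 0 0 1"}}

```text
t: 6.18
position: [0.6449, 0.2197, 0.0422]
tool_rot: [[0.992, 0.127, -0.001], [0.127, -0.992, -0.0], [-0.001, 0.0, -1.0]]
ft_force: [-0.1, -0.0, -2.4]
width: 0.176
grasp_force: 40.0
```

Call:
{"name": "jog_arm", "arguments": {"plan": "0.05 0 0.4 0 0 0 1;0.05 0 0.8 0 0 0 1;0.05 0 1.1 0 0 0 1;0.05 0 1.2 0 0 0 1;0.05 0 1.2 0 0 0 1"}}

```text
t: 6.8
position: [0.6455, 0.2199, 0.0308]
tool_rot: [[0.992, 0.127, -0.0], [0.127, -0.992, -0.0], [-0.0, 0.0, -1.0]]
ft_force: [-1.9, -0.5, -0.1]
width: 0.173
grasp_force: 40.0
```

Call:
{"name": "jog_arm", "arguments": {"plan": "0 0 0.15 0 0 0 1;0 0 0.15 0 0 0 1;0 0 0.05 0 0 0 -0.2;0 0 0.05 0 0 0 -0.2;0 0 0.05 0 0 0 -0.2;0 0 0 0 0 0 -0.2;0 0 -3 0 0 0 -0.2;0 0 -9 0 0 0 -1;0 0 -9 0 0 0 -1"}}

```text
t: 7.92
position: [0.6493, 0.2212, 0.1261]
tool_rot: [[0.992, 0.127, 0.009], [0.127, -0.992, 0.004], [0.009, -0.002, -1.0]]
ft_force: [0.3, -0.3, 0.0]
width: 0.8
grasp_force: 0.0
```

```bash
python3 - <<'E'
from h import *
for z in (.11,.0187): print(jog([.452,.2454,z],down(-.1267)))
E
```

```text
(array([-19.28,  -4.91,   1.44]), array([-0.2 , -0.52, 14.56]))
(array([-19.37,  -4.89,  10.57]), array([-0.2 , -0.52, 14.56]))
```

Call:
{"name": "jog_arm", "arguments": {"plan": "-6 -1.5 0 0 0 5 -1;-12 -3 0 0 0 10 -1;-18.9 -5 1 0 0 14.6 -1;-18.9 -5 1 0 0 14.6 -1;-18.9 -5 1 0 0 14.6 -1;-18.9 -5 1 0 0 14.6 -1;-18.9 -5 1 0 0 14.6 -1"}}

```text
t: 8.8
position: [0.4534, 0.245, 0.1107]
tool_rot: [[0.992, -0.128, 0.001], [-0.128, -0.992, 0.0], [0.001, -0.0, -1.0]]
ft_force: [-0.0, -0.5, -0.5]
width: 0.999
grasp_force: 0.0
```

```bash
python3 - <<'E'
from h import *
im={n:capture(n) for n in CAL}
for n in CAL: cv2.imwrite(f"pics/{n}3.png",im[n])
print(jog([.452,.2454,.0187],down(-.1267)))
a=cv2.resize(im["top"][150:330,195:435],None,fx=2.2,fy=2.2,interpolation=2)
b=cv2.resize(im["side"][180:360,245:365],None,fx=2.2,fy=2.2,interpolation=2)
cv2.imwrite("pics/pair3.png",np.hstack([a,b]))
E
```

```text
(array([-0.09, -0.02,  9.2 ]), array([-0.01, -0.03, -0.09]))
```

View pics/pair3.png

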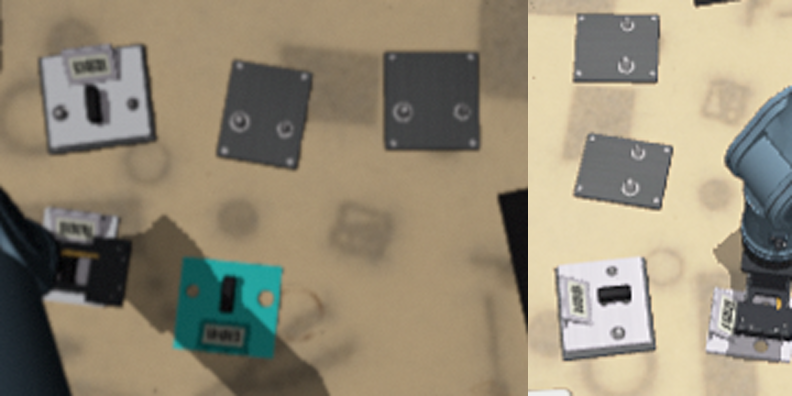

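The large plate sits on its pins, with both pins visible in the holes. The small plate hasn't moved and is under the gripper.

Call:
{"name": "jog_arm", "arguments": {"plan": "-0.05 0 4 0 0 0 -1;-0.05 0 7.5 0 0 0 -1;-0.05 0 9.2 0 0 0 -1;-0.05 0 9.2 0 0 0 1;-0.05 0 9.2 0 0 0 1;-0.05 0 9.2 0 0 0 1;-0.05 0 9.2 0 0 0 1;-0.05 0 9.2 0 0 0 1;-0.05 0 9.2 0 0 0 1;-0.05 0 9.2 0 0 0 1;-0.05 0 9.2 0 0 0 1;-0.05 0 9.2 0 0 0 1"}}

```text
t: 10.4
position: [0.4513, 0.2457, 0.0187]
tool_rot: [[0.992, -0.127, 0.0], [-0.127, -0.992, 0.0], [0.0, -0.0, -1.0]]
ft_force: [-0.9, 0.7, -0.7]
width: 0.176
grasp_force: 40.0
```

Call:
{"name": "jog_arm", "arguments": {"plan": "0 0 0 0 0 0 1;0 0 0 0 0 0 1;0 0 -3 0 0 0 1;0 0 -7 0 0 0 1;0 0 -8.5 0 0 0 1;0 0 -8.5 0 0 0 1;0 0 -8.5 0 0 0 1"}}

```text
t: 11.28
position: [0.4504, 0.2448, 0.1023]
tool_rot: [[0.992, -0.127, -0.002], [-0.127, -0.992, -0.001], [-0.002, 0.002, -1.0]]
ft_force: [-1.1, -0.5, -2.3]
width: 0.179
grasp_force: 40.0
```

```bash
python3 - <<'E'
from h import *
s=sense();print(s["ft_force"],s["width"],s["position"],s["tool_rot"][:,0])
for z in (.0717,): print(jog([.6265,.0187,z],down(-.1705)))
E
```

```text
[-1.06922734 -0.54404874 -2.27729486] 0.1787500653904518 [0.45038176 0.24483281 0.10233947] [ 0.99193854 -0.1267058  -0.00189095]
(array([20.34, 20.19,  3.06]), array([0.1 , 0.11, 2.49]))
```

Call:
{"name": "jog_arm", "arguments": {"plan": "4 4 0 0 0 2 1;8 8 0 0 0 2.5 1;12 12 0 0 0 2.5 1;16 16 0 0 0 2.5 1;20.2 20.3 0 0 0 2.5 1;20.2 20.3 2 0 0 2.5 1;20.2 20.3 3.2 0 0 2.5 1;20.2 20.3 3.2 0 0 2.5 1;20.2 20.3 3.2 0 0 2.5 1"}}

```text
t: 12.4
position: [0.6257, 0.0198, 0.0718]
tool_rot: [[0.986, -0.168, -0.0], [-0.168, -0.986, 0.0], [-0.0, -0.0, -1.0]]
ft_force: [0.2, -0.2, -3.3]
width: 0.177
grasp_force: 40.0
```

```bash
python3 - <<'E'
from h import *
im={n:capture(n) for n in CAL}
for n in CAL: cv2.imwrite(f"pics/{n}4.png",im[n])
s=sense();print(s["position"],s["tool_rot"][:,0],s["ft_force"]); print(jog([.6260,.0187,.0307],down(-.1705)))
E
```

```text
[0.62624157 0.01933467 0.07236252] [ 9.85659220e-01 -1.68745477e-01  9.30480813e-04] [ 0.4688673  -0.82623863 -2.7287894 ]
(array([-0.02,  0.07,  4.17]), array([-0.03, -0.05,  0.05]))
```

Call:
{"name": "jog_arm", "arguments": {"plan": "0 0.07 1 0 0 0 1;0 0.07 1.8 0 0 0 1;0 0.07 2.3 0 0 0 1;0 0.07 2.8 0 0 0 1;0 0.07 2.8 0 0 0 1"}}

```text
t: 13.12
position: [0.6257, 0.018, 0.0433]
tool_rot: [[0.985, -0.17, -0.001], [-0.17, -0.985, 0.0], [-0.001, -0.0, -1.0]]
ft_force: [-0.9, 0.1, -2.6]
width: 0.176
grasp_force: 40.0
```

Call:
{"name": "jog_arm", "arguments": {"plan": "0 0 0.4 0 0 0 1;0 0 0.8 0 0 0 1;0 0 1.2 0 0 0 1;0 0 1.4 0 0 0 1;0 0 1.4 0 0 0 1"}}

```text
t: 13.75
position: [0.626, 0.0192, 0.0307]
tool_rot: [[0.986, -0.169, 0.0], [-0.169, -0.986, 0.001], [-0.0, -0.001, -1.0]]
ft_force: [-4.5, 5.5, 9.6]
width: 0.174
grasp_force: 40.0
```

Call:
{"name": "jog_arm", "arguments": {"plan": "0 0 0 0 0 0 -0.2;0 0 0 0 0 0 -0.2;0 0 -0.1 0 0 0 -0.2;0 0 -0.1 0 0 0 -0.2;0 0 -4 0 0 0 -0.2;0 0 -10 0 0 0 -1;0 0 -16 0 0 0 -1;-2.5 6 -18 0 0 0 -1;-5 12 -18 0 0 0 -1;-7.5 18 -18 0 0 0 -1;-10 24 -18 0 0 0 -1"}}

```text
t: 15.12
position: [0.4917, -0.1939, 0.2098]
tool_rot: [[0.985, -0.171, 0.0], [-0.171, -0.985, -0.001], [0.0, 0.001, -1.0]]
ft_force: [0.6, -0.6, -0.0]
width: 0.994
grasp_force: 0.0
```

Call:
{"name": "jog_arm", "arguments": {"plan": "-2.5 6 0 0 0 0 -1;-5 12 0 0 0 0 -1;-7.5 18 0 0 0 0 -1;-10 24 0 0 0 0 -1;-13 33 0 0 0 0 -1;-13 33 0 0 0 0 -1;-13 33 0 0 0 0 -1;-13 33 0 0 0 0 -1"}}

```text
t: 16.12
position: [0.309, -0.4937, 0.2094]
tool_rot: [[0.985, -0.17, -0.001], [-0.17, -0.985, 0.001], [-0.001, -0.001, -1.0]]
ft_force: [1.1, 0.8, -0.6]
width: 1.003
grasp_force: 0.0
```

```bash
python3 - <<'E'
from h import *
im={n:capture(n) for n in CAL}
for n in CAL: cv2.imwrite(f"pics/{n}5.png",im[n])
a=cv2.resize(im["top"][170:325,205:500],None,fx=2.6,fy=2.6,interpolation=2)
cv2.imwrite("pics/t5.png",a)
b=cv2.resize(im["side"][130:350,240:400],None,fx=2.7,fy=2.7,interpolation=2)
cv2.imwrite("pics/s5.png",b)
E
```

```text
(no output)
```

View pics/t5.png

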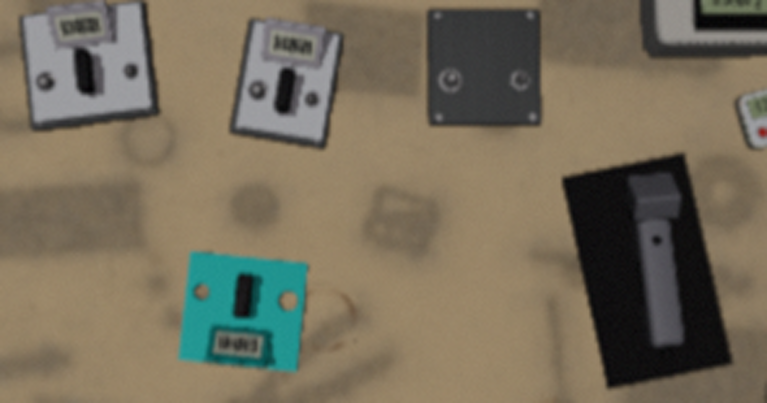

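View pics/s5.png

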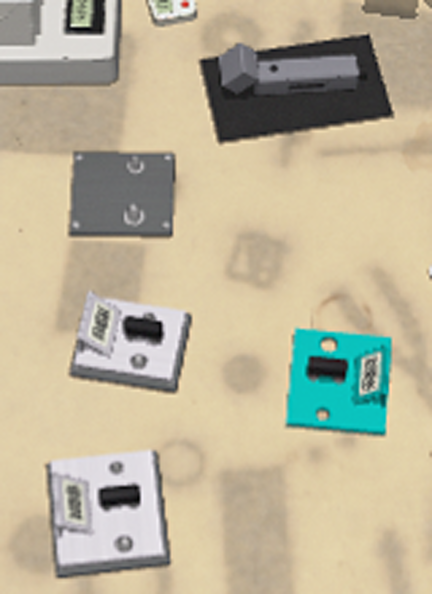

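```bash
python3 - <<'E'
import cv2,numpy as np
a=cv2.imread("pics/top5.png")[225:325,415:495];b=cv2.imread("pics/side5.png")[138:186,310:390]
f=lambda i:cv2.resize(np.clip(i*1.8,0,255).astype('uint8'),None,fx=5,fy=5,interpolation=2)
a,b=f(a),f(b); o=np.zeros((500,800,3),'uint8'); o[:,:400]=a; o[:240,400:]=b
cv2.imwrite("pics/sc.png",o)
E
```

```text
(no output)
```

View pics/sc.png

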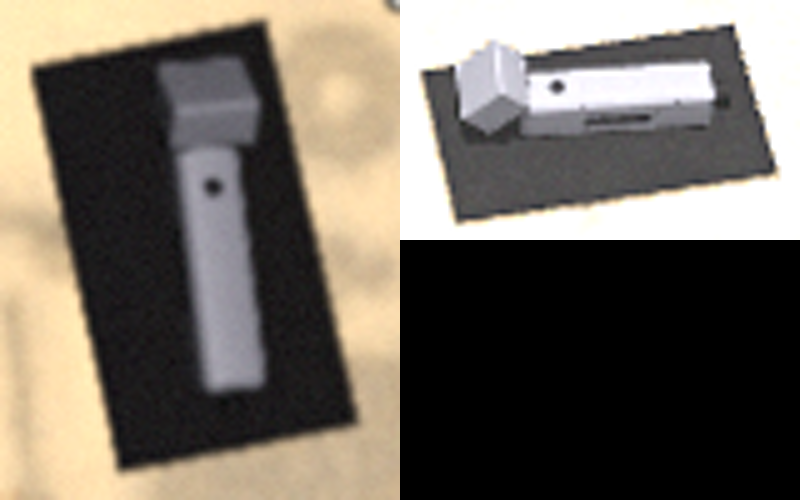

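```bash
python3 - <<'E'
from h import *
T=lambda uv:full("top",uv,5,(415,225)); S=lambda uv:full("side",uv,5,(310,138))
m=[[110,65,4],[110,-65,4],[-110,-65,4],[-110,65,4]]
ms=[m[1],m[2],m[3],m[0]]
mo={"top":(m,T([(33,67),(264,20),(357,422),(121,470)])),"side":(ms,S([(22,70),(335,25),(377,175),(57,222)]))}
for fz in (None,0.):
    q,r=fit(mo,[.45,-.33,0,.2],fz); print("mat",np.round(q,4))
print(r.tolist())
def f(p):
    a=proj("top",place(p[:4],[[-75,17,34],[-75,-17,34],[p[4],17,34],[p[4],-17,34]]))-T([(203,389),(266,384),(177,152),(240,147)])
    b=proj("side",place(p[:4],[[-75,-17,34],[-75,17,34],[-75,17,0],[p[5],17,34],[p[5],17,0]]))-S([(312,62),(312,102),(311,127),(125,105),(121,135)])
    return np.r_[a.ravel(),b.ravel()]
r=least_squares(f,[.45,-.35,.004,.1,50,50],loss="soft_l1"); print("scanner",np.round(r.x,4)); print(np.round(f(r.x).reshape(-1,2),1).tolist())
p=r.x
R=down(p[3])
g=place(p[:4],[[-10,0,0]])[0]; print(g)
for z in (.1,.0): print(jog([g[0],g[1],z+.009],R))
# plates now: check z of large/small from the top crop
E
```

```text
mat [ 0.4492 -0.3507 -0.001   0.1939]
mat [ 0.4492 -0.3502  0.      0.194 ]
[[-0.5, -0.8], [0.7, -0.7], [0.8, 0.4], [-0.2, 0.5], [-0.3, 0.1], [0.1, -0.0], [0.8, 0.2], [-0.1, 0.6]]
scanner [ 4.49900e-01 -3.52200e-01  1.06000e-02  6.68000e-02  4.57920e+01
  5.22211e+01]
[[-0.6, -0.3], [0.0, -0.2], [0.1, -0.1], [0.7, 0.0], [-0.2, -0.8], [0.8, -0.7], [0.2, 0.5], [-0.2, 0.4], [0.3, 0.6]]
[ 0.43994741 -0.35288284  0.01062869]
(array([ 10.46, -15.98,  10.06]), array([-4.000e-02,  1.000e-02, -1.351e+01]))
(array([ 10.46, -15.97,  20.06]), array([-4.000e-02,  1.000e-02, -1.351e+01]))
```

Mat at (0.449,-0.350), yaw 0.194. Scanner on it, head forward, yaw about 0.07, fitted height 10 mm against 4 expected, which is good enough for a pinch.

Call:
{"name": "jog_arm", "arguments": {"plan": "3 -5 3 0 0 -5 -1;7 -11 6 0 0 -10 -1;10.5 -16 10 0 0 -13.5 -1;10.5 -16 14 0 0 -13.5 -1;10.5 -16 17.5 0 0 -13.5 -1;10.5 -16 20 0 0 -13.5 -1;10.5 -16 20 0 0 -13.5 -1;10.5 -16 20 0 0 -13.5 1;10.5 -16 20 0 0 -13.5 1;10.5 -16 20 0 0 -13.5 1;10.5 -16 20 0 0 -13.5 1;10.5 -16 20 0 0 -13.5 1", "force": 40}}

```text
t: 17.73
position: [0.4399, -0.3543, 0.0099]
tool_rot: [[0.998, 0.065, 0.0], [0.065, -0.998, -0.0], [0.0, 0.0, -1.0]]
ft_force: [-0.5, -0.4, -0.5]
width: 0.458
grasp_force: 0.0
```

Call:
{"name": "jog_arm", "arguments": {"plan": "0 0 0 0 0 0 1;0 0 0 0 0 0 1;0 0 0 0 0 0 1;0 0 0 0 0 0 1;0 0 0 0 0 0 1"}}

```text
t: 18.35
position: [0.4399, -0.3543, 0.0098]
tool_rot: [[0.998, 0.065, 0.0], [0.065, -0.998, -0.0], [0.0, 0.0, -1.0]]
ft_force: [-0.3, 1.1, 1.6]
width: 0.385
grasp_force: 39.7
```

Call:
{"name": "jog_arm", "arguments": {"plan": "0 0 -5 0 0 0 1;0 0 -10 0 0 0 1;1 -5 -14 0 0 -1 1;2 -10 -14 0 0 -2 1;3.5 -15 -14 0 0 -3.6 1;4.7 -20 -14 0 0 -3.6 1;6 -25 -14 0 0 -3.6 1;7 -30 -14 0 0 -3.6 1;8.2 -35 -14 0 0 -3.6 1;9.4 -40 -14 0 0 -3.6 1;10.5 -45 -14 0 0 -3.6 1;11.7 -50 -14 0 0 -3.6 1"}}

```text
t: 19.85
position: [0.5237, 0.1538, 0.1492]
tool_rot: [[0.992, 0.128, -0.001], [0.128, -0.992, -0.0], [-0.001, 0.0, -1.0]]
ft_force: [-0.2, -0.4, -1.6]
width: 0.384
grasp_force: 39.7
```

Call:
{"name": "jog_arm", "arguments": {"plan": "1.2 -5.2 0 0 0 0 1;1.2 -5.2 2 0 0 0 1;1.2 -5.2 2 0 0 0 1;1.2 -5.2 2 0 0 0 1"}}

```text
t: 20.35
position: [0.5295, 0.2043, 0.1298]
tool_rot: [[0.992, 0.126, -0.0], [0.126, -0.992, -0.001], [-0.0, 0.001, -1.0]]
ft_force: [1.2, -0.3, -2.3]
width: 0.384
grasp_force: 39.7
```

```bash
python3 - <<'E'
from h import *
im={n:capture(n) for n in CAL}
for n in CAL: cv2.imwrite(f"pics/{n}6.png",im[n])
s=sense();print(s["position"],s["tool_rot"],s["ft_force"],s["width"]); print(jog([.5332,.2054,.0868],down(.1277)))
a=cv2.resize(im["top"][150:290,200:340],None,fx=2.8,fy=2.8,interpolation=2)
b=cv2.resize(im["side"][260:400,250:390],None,fx=2.8,fy=2.8,interpolation=2)
cv2.imwrite("pics/pair6.png",np.hstack([a,b]))
E
```

```text
[0.52996874 0.20454519 0.13031043] [[ 9.92053918e-01  1.25810960e-01  7.91167678e-04]
 [ 1.25810994e-01 -9.92054229e-01  7.07112174e-06]
 [ 7.85770866e-04  9.25226578e-05 -9.99999687e-01]] [-0.01270095  0.21305351 -1.9148262 ] 0.37934145503707745
(array([ 0.33, -0.04,  4.35]), array([ 0.01, -0.05, -0.09]))
```

View pics/pair6.png

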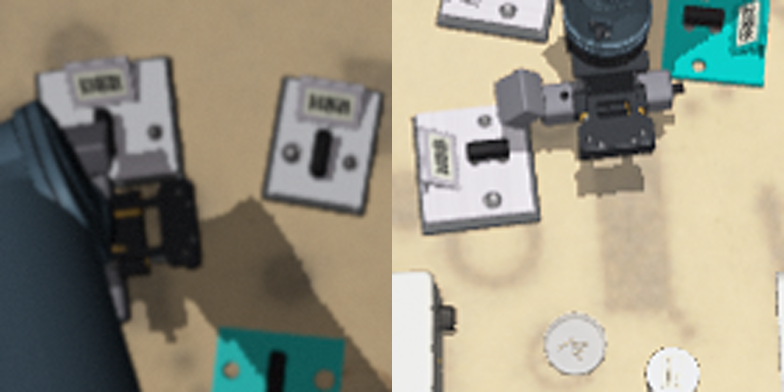

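```bash
python3 - <<'E'
from h import *
s=sense();p=s["position"];yaw=np.arctan2(s["tool_rot"][1,0],s["tool_rot"][0,0])
for d in (5,10,15):
    q=[*(p+[d/1000*np.cos(yaw),d/1000*np.sin(yaw),-.0058]),yaw]
    print(d,((proj("side",place(q,[[-75,17,34],[-75,17,0],[-75,-17,34]]))-[250,260]+.5)*2.8+[392,0]).round(0).tolist())
# label centre vs beam spot in side view, dock fit
d=[.6458,.2199,.012,.1277]
print(((proj("side",place(d,[[47.6,0,30.9],[70,60,10],[70,-60,10]]))-[250,260]+.5)*2.8+[392,0]).round(0).tolist())
E
```

```text
5 [[680.0, 101.0], [678.0, 116.0], [675.0, 69.0]]
10 [[675.0, 102.0], [673.0, 116.0], [670.0, 70.0]]
15 [[669.0, 102.0], [668.0, 117.0], [664.0, 70.0]]
[[443.0, 159.0], [427.0, 224.0], [418.0, 116.0]]
```

Scanner is held as modelled, the rear end matching to about 1 px. I'll lower to scan height and hold.

Call:
{"name": "jog_arm", "arguments": {"plan": "0.35 0 2.5 0 0 0 1;0.35 0 4.35 0 0 0 1;0.35 0 4.35 0 0 0 1;0.35 0 4.35 0 0 0 1;0.35 0 4.35 0 0 0 1;0.35 0 4.35 0 0 0 1"}}

```text
t: 21.2
position: [0.5333, 0.206, 0.0868]
tool_rot: [[0.992, 0.127, 0.001], [0.127, -0.992, 0.0], [0.001, -0.0, -1.0]]
ft_force: [-0.2, 0.3, -2.1]
width: 0.384
grasp_force: 39.7
```

```bash
python3 - <<'E'
from h import *
im={n:capture(n) for n in CAL}
for n in CAL: cv2.imwrite(f"pics/{n}7.png",im[n])
s=sense();print(s["position"],s["ft_force"]); print(jog([.5332,.2054,.0868],down(.1277)))
b=cv2.resize(im["side"][290:350,250:350],None,fx=6,fy=6,interpolation=2)
cv2.imwrite("pics/s7.png",b)
E
```

```text
[0.53311044 0.20594453 0.08655976] [-0.01938058  0.59612365 -2.33293834]
(array([ 0.  ,  0.06, -0.02]), array([-0.01, -0.03,  0.  ]))
```

View pics/s7.png

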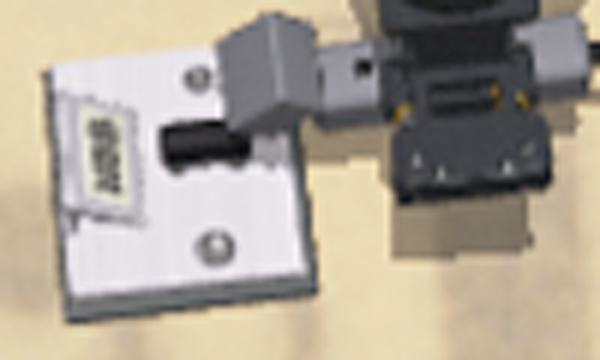

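The head is in front of the label and clear of the grip bar, and the plate lies flush. Holding 3 s.

Call:
{"name": "jog_arm", "arguments": {"plan": "0 0 0 0 0 0 1;0 0 0 0 0 0 1;0 0 0 0 0 0 1;0 0 0 0 0 0 1;0 0 0 0 0 0 1;0 0 0 0 0 0 1;0 0 0 0 0 0 1;0 0 0 0 0 0 1;0 0 0 0 0 0 1;0 0 0 0 0 0 1;0 0 0 0 0 0 1;0 0 0 0 0 0 1"}}

```text
t: 22.8
position: [0.5329, 0.2059, 0.0862]
tool_rot: [[0.992, 0.127, -0.0], [0.127, -0.992, -0.0], [-0.0, 0.0, -1.0]]
ft_force: [-0.9, 0.2, -2.3]
width: 0.383
grasp_force: 39.7
```

Call:
{"name": "jog_arm", "arguments": {"plan": "0 0 0 0 0 0 1;0 0 0 0 0 0 1;0 0 0 0 0 0 1;0 0 0 0 0 0 1;0 0 0 0 0 0 1;0 0 0 0 0 0 1;0 0 0 0 0 0 1;0 0 0 0 0 0 1;0 0 0 0 0 0 1;0 0 0 0 0 0 1;0 0 0 0 0 0 1;0 0 0 0 0 0 1"}}

```text
t: 24.3
position: [0.5329, 0.2058, 0.0862]
tool_rot: [[0.992, 0.127, -0.0], [0.127, -0.992, -0.0], [-0.0, 0.0, -1.0]]
ft_force: [0.1, 1.6, -2.4]
width: 0.383
grasp_force: 39.7
```

```bash
python3 - <<'E'
from h import *
d=[.6265,.0187,0,-.1705]; g=place(d,[[-113.5,0,0]])[0]
s=sense();print(g,s["position"],s["tool_rot"][2])
for z in (.15,.0868): print(jog([g[0],g[1],z],down(-.1705)))
E
```

```text
[0.51464574 0.03795813 0.        ] [0.532903   0.20583082 0.08615731] [-1.02180853e-04  5.26382051e-05 -9.99999993e-01]
(array([-3.95, 16.42, -6.38]), array([0.000e+00, 1.000e-02, 1.709e+01]))
(array([-3.95, 16.42, -0.06]), array([0.000e+00, 1.000e-02, 1.709e+01]))
```

Call:
{"name": "jog_arm", "arguments": {"plan": "0 0 -5 0 0 0 1;-1 5 -5 0 0 5 1;-2.5 11 -5 0 0 11 1;-4 16.4 -5 0 0 17.1 1;-4 16.4 -2.5 0 0 17.1 1;-4 16.4 -0.1 0 0 17.1 1;-4 16.4 -0.1 0 0 17.1 1;-4 16.4 -0.1 0 0 17.1 1;-4 16.4 -0.1 0 0 17.1 1"}}

```text
t: 25.42
position: [0.515, 0.0383, 0.0882]
tool_rot: [[0.986, -0.17, 0.002], [-0.17, -0.986, 0.0], [0.002, -0.001, -1.0]]
ft_force: [-0.2, 0.2, -1.6]
width: 0.384
grasp_force: 39.7
```

```bash
python3 - <<'E'
from h import *
im={n:capture(n) for n in CAL}
for n in CAL: cv2.imwrite(f"pics/{n}8.png",im[n])
s=sense(); print(s["t"],jog([.5146,.0380,.0868],down(-.1705)))
a=cv2.resize(im["top"][160:290,205:345],None,fx=2.8,fy=2.8,interpolation=2)
b=cv2.resize(im["side"][230:360,250:390],None,fx=2.8,fy=2.8,interpolation=2)
cv2.imwrite("pics/pair8.png",np.hstack([a,b]))
E
```

```text
25.525 (array([-0.01,  0.02,  0.12]), array([-0.02, -0.07, -0.01]))
```

View pics/pair8.png

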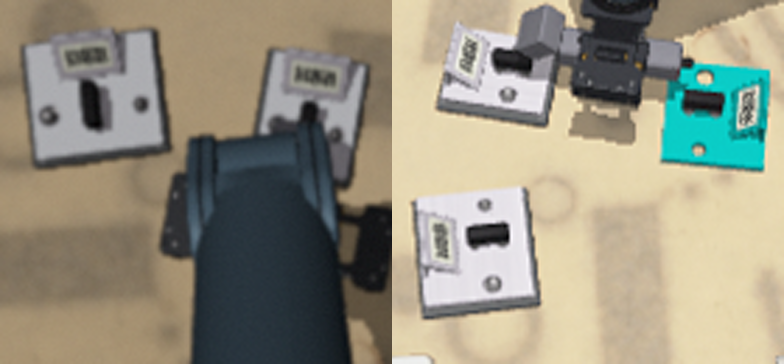

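Both plates are still on their docks and the scanner is lined up with the small label. Holding 3 s.

Call:
{"name": "jog_arm", "arguments": {"plan": "0 0 0.05 0 0 0 1;0 0 0.05 0 0 0 1;0 0 0.05 0 0 0 1;0 0 0.05 0 0 0 1;0 0 0.05 0 0 0 1;0 0 0.05 0 0 0 1;0 0 0.05 0 0 0 1;0 0 0.05 0 0 0 1;0 0 0.05 0 0 0 1;0 0 0.05 0 0 0 1;0 0 0.05 0 0 0 1;0 0 0.05 0 0 0 1"}}

```text
t: 27.02
position: [0.5142, 0.0381, 0.0867]
tool_rot: [[0.985, -0.17, -0.0], [-0.17, -0.985, -0.0], [-0.0, 0.0, -1.0]]
ft_force: [0.5, -0.6, -2.9]
width: 0.378
grasp_force: 39.7
```

Call:
{"name": "jog_arm", "arguments": {"plan": "0 0 0 0 0 0 1;0 0 0 0 0 0 1;0 0 0 0 0 0 1;0 0 0 0 0 0 1;0 0 0 0 0 0 1;0 0 0 0 0 0 1;0 0 0 0 0 0 1;0 0 0 0 0 0 1;0 0 0 0 0 0 1;0 0 0 0 0 0 1;0 0 0 0 0 0 1;0 0 0 0 0 0 1"}}

```text
t: 28.52
position: [0.5141, 0.0381, 0.0867]
tool_rot: [[0.985, -0.17, -0.0], [-0.17, -0.985, -0.0], [-0.0, 0.0, -1.0]]
ft_force: [0.1, 0.0, -1.8]
width: 0.384
grasp_force: 39.7
```

```bash
python3 - <<'E'
from h import *
# scanner on mat: align with mat yaw .194; body centre (x -75..98 -> +11.5): put it at mat centre? origin in the middle
m=[.4492,-.3505,0,.194]
g=place(m,[[-13,0,0]])[0]; print(g,sense()["position"],sense()["tool_rot"][:,0])
for z in (.13,.0103): print(jog([g[0],g[1],z],down(.194)))
E
```

```text
[ 0.43644387 -0.35300621  0.        ] [0.51412217 0.03808131 0.08666137] [ 9.85460467e-01 -1.69904859e-01 -8.52076744e-05]
(array([-1.01, 39.86, -4.33]), array([ 0.00e+00,  1.00e-02, -2.09e+01]))
(array([-1.01, 39.86,  7.64]), array([ 0.00e+00,  1.00e-02, -2.09e+01]))
```

Call:
{"name": "jog_arm", "arguments": {"plan": "0 0 -5 0 0 0 1;0 5 -5 0 0 -4 1;0 10 -5 0 0 -8 1;0 15 -5 0 0 -12 1;-0.5 20 -5 0 0 -16 1;-0.5 25 -5 0 0 -20 1;-1 30 -5 0 0 -20.9 1;-1 35 -5 0 0 -20.9 1;-1 39.9 -4 0 0 -20.9 1;-1 39.9 1 0 0 -20.9 1;-1 39.9 4 0 0 -20.9 1;-1 39.9 4 0 0 -20.9 1"}}

```text
t: 30.02
position: [0.4348, -0.3523, 0.0447]
tool_rot: [[0.981, 0.193, -0.004], [0.193, -0.981, 0.003], [-0.003, -0.004, -1.0]]
ft_force: [0.4, -0.4, -2.5]
width: 0.384
grasp_force: 39.7
```

```bash
python3 - <<'E'
from h import *
s=sense(); print(s["position"],jog([.4364,-.3530,.0103],down(.194)))
E
```

```text
[ 0.43478008 -0.35225774  0.04471679] (array([0.16, 0.12, 3.44]), array([-0.2,  0.2, -0. ]))
```

Call:
{"name": "jog_arm", "arguments": {"plan": "0.05 0 1.5 0 0 0 1;0.05 0 2.8 0 0 0 1;0.05 0 3.4 0 0 0 1;0.05 0 3.65 0 0 0 1;0.05 0 3.65 0 0 0 1"}}

```text
t: 30.65
position: [0.4371, -0.3534, 0.0103]
tool_rot: [[0.981, 0.193, 0.0], [0.193, -0.981, -0.0], [0.0, 0.0, -1.0]]
ft_force: [0.4, 1.0, -2.8]
width: 0.384
grasp_force: 39.7
```

Call:
{"name": "jog_arm", "arguments": {"plan": "0 0 0.08 0 0 0 1;0 0 0.08 0 0 0 1;0 0 0.08 0 0 0 -0.1;0 0 0.08 0 0 0 -0.1;0 0 0.08 0 0 0 -0.1;0 0 -0.1 0 0 0 -0.1;0 0 -3 0 0 0 -0.3;0 0 -8 0 0 0 -1;0 0 -14 0 0 0 -1;-4 8 -18 0 0 0 -1;-8 14 -18 0 0 0 -1;-10 18 -18 0 0 0 -1"}}

```text
t: 32.15
position: [0.3807, -0.5275, 0.1899]
tool_rot: [[0.981, 0.193, 0.001], [0.193, -0.981, -0.001], [0.001, 0.001, -1.0]]
ft_force: [1.4, -0.8, 0.4]
width: 1.002
grasp_force: 0.0
```

```bash
python3 - <<'E'
from h import *
im={n:capture(n) for n in CAL}
for n in CAL: cv2.imwrite(f"pics/{n}9.png",im[n])
a=im["top"][170:330,205:500];b=im["side"][130:350,250:400]
a=cv2.resize(a,None,fx=1.85,fy=1.85,interpolation=2);b=cv2.resize(b,None,fx=1.6,fy=1.6,interpolation=2)
o=np.zeros((360,a.shape[1]+b.shape[1],3),'uint8');o[:a.shape[0],:a.shape[1]]=a;o[:b.shape[0],a.shape[1]:]=b
cv2.imwrite("pics/pair9.png",np.clip(o*1.4,0,255).astype('uint8')); print(o.shape)
E
```

```text
(360, 786, 3)
```

View pics/pair9.png

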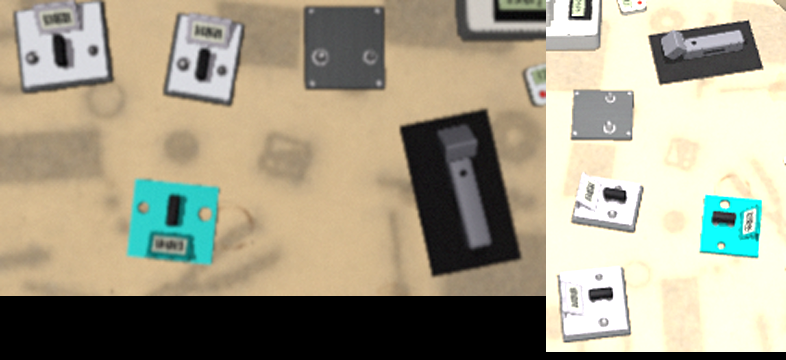

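Scanner lies level and aligned in the middle of its mat. Both plates are seated with the pins through the holes, and the look-alike and bystanders are untouched. Handing in.

```bash
python3 -c "
from bench import *
print(job_done())"
```

```text
the job is handed in; nothing more can be done
None
```

I docked the large and small plates flush (the medium was not on the bench), held the scanner about 3 s on the large label and then the small, laid it level in the middle of its mat, and handed in at about 32 s; the hand-in gave no verdict, and nothing reported whether either scan registered.

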